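# Let the take-up drum back to its mark and lock the pawl

## Robot

A 6-joint arm with a two-finger parallel gripper is mounted at the origin on the work surface. World frame = base frame: x ahead of the robot, y to its left, z up, the work surface at z = 0. Lengths are in m, angles in rad, forces in N, time in s.
With the tool pointing down it reaches from about 0.425 to 0.95 m from the base axis. Payload 3.5 kg.
Tool frame: the origin (TCP) lies at the very end of the fingers, on their centre line; the grasp point (between the pads) lies 19 mm behind it (ctrl.grip_point_offset is the distance from the TCP to the grasp point, in m); z points along the fingers, y is the line along which they close (so a half turn about z gives the same grasp; the last joint's range is limited). The gripper opens to 85 mm and grips with 20 to 120 N. Pads are 22 mm wide; open, the fingers measure 114 mm over their backs; the gripper's body (76 mm by 85 mm) begins 54 mm behind the grasp point. The pads swing forward as they close: fully open they stand 13 mm farther back than shut.
Start: joints at [-1.275, 0.286, 1.577, -0, 1.279, -0.15], TCP at [0.291, -0.609, 0.231] pointing down, gripper open.
Joint ranges: [-2.77, 2.77], [-0.9, 2.22], [0.21, 2.48], [-1.53, 4.67], [0.24, 2.81], [-2.84, 2.84]. Speed limits (rad/s): [2.79, 2.79, 3.14, 3.14, 3.14, 3.14].

## Interface

Orientations are given as a unit quaternion [x, y, z, w].
In Python, from plant import ctrl gives the robot as it stands. The module is installed in compiled form; this text tells all that it offers.
- The arm moves only by the shell command python3 -m pendant 'ROWS' [OPENING] [FORCE]. ROWS is JSON, a list of rows, each an object of numbers: "dx", "dy", "dz": the shift along the tool's x, y, z in cm; "twist": the turn about the tool's z in degrees. A call has 1 to 10 rows; each row is the pose to reach, as a shift and turn from the pose commanded when the call began, along the tool's axes at that moment; what a row does not reach only later rows make up. A row lasts 1/8 s, in which the tool goes at most 62.5 mm and 10.7 degrees, less where a joint would pass 70% of its speed; a pose out of reach is approached as far as the arm can. A call with a gripper value outside its range is refused whole. OPENING is the opening in per cent of the stroke, from 0 (shut) to 100 (fully open), set as the call begins (- or left out, the last holds). The fingers move at their own pace and stop on an object; FORCE is the grip in N (left out, the last holds). Time passes only in rows, so rows that repeat a pose let the fingers close. It gives the time, the measured TCP pose, the force, the opening and the grip force at its end, in the units of the state.
- ctrl.get_state(): the state, without advancing time (a new reading comes with each control period).
- ctrl.read_camera(name): name is "side" or "top"; returns a dict with "img" (480x640x3 uint8, red, green, blue), "depth" (480x640 float32, m along the optical axis (not along the pixel's ray), 0 where there is no reading), "camera_matrix" (3x3 intrinsics, pixels), "xyz" and "rotation" of the camera in the world. Camera axes: x right, y up, looking along -z (the intrinsics and any distortion apply to the point x, -y, -z); pixel columns grow to the right and rows downward; lengths in m; the calibration is good to about 2 mm. A picture is of the moment at which its call begins.
- ctrl.sign_off(): hands the job in; it is judged then, once.
The state is a dict: "time": time; "qpos": joint angles; "dq": joint speeds; "joint_efforts": joint torques, N m; "eef_pos": TCP position; "tcp_rot": TCP orientation; "contact_force": force on the tool from outside, world axes, zero at the start; "wrist_torque": the same for the moment, N m; "opening": opening from 0.0 (shut) to 1.0 (fully open); "finger_force": force on a finger pad.
Only numpy, scipy, OpenCV 4.12 (cv2) and the standard library are available. Lean on these libraries where they do the work, as an engineer would, in place of code of your own. Each camera call takes 0.05 s, during which the arm holds its last target. There are 200 camera calls.

## Task

The spring-loaded take-up drum is wound too tight. Gently press down the pawl's thumb lever by its pad, no harder than it takes, and hold the pawl clear of the ratchet wheel while the drum runs back; let it drop again so that the pawl catches the drum with its index arm at the fixed pointer, then swing the keeper in under the pawl's tail as far as it goes. Leave the other things where they are.

Things in the scene. Friction and masses are not known exactly. Their poses are not given: they have to be found in the camera images.
- stand: Take-up stand, fixed: steel base plate 235 x 310 mm with two uprights, origin under the plate; its x points to the ratchet side, its y from the wheel to the thumb pad, z up. Shaft along x, 125 mm up. Ratchet wheel 120 mm across, 12 teeth, at x = 6 to 16 mm; spool 160 mm across and crank (to 184 mm behind the origin, turning with the drum) at -x. Highest part: pointer, 225 mm.
- drum (a joint): Drum with ratchet wheel, index arm (71 mm) and crank; rad. Grows as wound up, anticlockwise seen from +x. 0 = index arm at the fixed pointer, up at 45 deg on the -y side, with a tooth on the pawl; a tooth is 0.524. A spring turns it back (value falls) at 0.3 to 0.5 rad/s, damped, whenever the pawl is clear; dropped pawl catches it at 0, 0.524, 1.047.. At the start it settles within one tooth (2 s).
- pawl: Pawl, a 118 mm steel lever above the wheel, in the wheel's plane; origin on its pivot, 68 mm to +y of the shaft and 180 mm up; nose towards -y, tail towards +y, x along the stand's x. Loaded by the tooth, it lifts stiffly, then comes clear after its nose has risen some 9 mm; hard stop 1 mm later. A spring drops it home; on the sloping back of a tooth it rests higher until the drum has run on.
- lever: Thumb lever beside the pawl, on the same pivot (origin there), towards +y, sprung up. Its set screw presses the pawl's tail only after lost motion that differs each time, unseen in these poses: the pad sinks 1 to 14 mm lightly (1 to 2 N), then about 10 mm at 5 to 10 N lifting the loaded pawl; as the nose comes clear the force falls to 2 to 5 N and the drum runs; a hard stop is 1 mm lower. Over 15 N strains it.
- thumb_pad (a point): Middle of the top of the thumb pad, 30 x 28 mm, at the end of the thumb lever: 75 mm from the pivot towards +y of the stand, 192 mm up at rest. It is pressed straight down.
- keeper (a joint): Keeper, a level steel bar 116 x 14 x 4.5 mm swinging on an upright pivot at x 72, y 96 mm of the stand, its top 173 mm up; rad. 0 = shut against its stop, along the stand's x under the pawl's tail; grows as it swings open (tail end to +y, peg to -y), to 1.6. It stays where left. It passes under the tail only while the pawl is home (1 to 2 mm of room).
- keeper_peg (a point): Middle of the top of the keeper's upright peg, a steel pin 12 mm thick standing 30 mm above the bar (top 203 mm up), 38 mm from the keeper's pivot on the side away from the pawl. Pushed sideways it swings the keeper about its pivot, with 1 to 2 N; shut, the peg is at x 110, y 96 mm of the stand.
- puller: Bystander: loose filament puller module, two steel plates on pillars, 85 x 125 x 85 mm, origin under its middle.
- jar: Bystander: clear jar 68 mm across, 100 mm tall, origin under its middle.
- cup: Bystander: steel cup 72 mm across, 85 mm tall, origin under its middle.
- roller: Bystander: grooved steel roller 28 mm across, 26 mm tall, standing on the stand's base plate; origin under its middle.
- wrench: Bystander: 180 mm wrench lying in front of the stand (+x); origin under its middle, long axis x.
- screwdriver: Bystander: 200 mm screwdriver with a black handle lying in front of the stand (+x); origin under its middle, long axis x.
- spool: Bystander: black spool lying flat, 150 mm across, 50 mm tall; origin under its middle.

How it is judged:
By the outcome, as a careful person would: the job done as asked, in the order asked, and still so for the second after the job is handed in, with the robot touching nothing.
It also fails if it takes over 59 s, if anything falls off the work surface, if the arm or the gripper's body presses on something with over 40 N, if the wrist force passes 120 N, or if a joint passes its speed limit or range.

## Working session

There is one attempt and no reset: what is moved stays moved. The work goes in short steps, Python scripts to look and compute and a shell command to move; the robot and the scene stay as the last step left them, time stands still between calls to the robot, and variables do not carry over. Pictures are saved under pics/ and viewed, at most 10 in all, crops included, and the job is handed in when it is done.

```bash
mkdir -p pics; cat > h.py <<'E'
import numpy as np, cv2
from plant import ctrl
def cap(n):
    c=ctrl.read_camera(n); np.savez(f'/tmp/{n}.npz',**c); return c
def world(c,u,v,d=None):
    K=np.array(c['camera_matrix']); 
    d=c['depth'][v,u] if d is None else d
    p=np.array([(u-K[0,2])/K[0,0]*d, -(v-K[1,2])/K[1,1]*d, -d*np.ones_like(d)])
    R=np.array(c['rotation']); 
    return (R@p.reshape(3,-1)).T+np.array(c['xyz'])
def cloud(c):
    v,u=np.mgrid[:480,:640]; P=world(c,u.ravel(),v.ravel(),c['depth'].ravel()).reshape(480,640,3)
    P[c['depth']==0]=np.nan; return P
E
python3 - <<'E'
from h import *
for n in('side','top'):
    c=cap(n); cv2.imwrite(f'pics/{n}0.png',c['img'][:,:,::-1]); print(n,c['xyz'],np.array(c['rotation']).shape,np.round(c['rotation'],3),c['camera_matrix'], [k for k in c])
print(ctrl.get_state())
E
```

```text
side [0.15789689 0.87075483 0.94639334] (4,) [-0.089  0.437  0.873 -0.198] [[550.26768434   0.         321.88882457]
 [  0.         550.26768434 245.69383632]
 [  0.           0.           1.        ]] ['img', 'depth', 'camera_matrix', 'xyz', 'rotation']
top [ 0.49179353 -0.08214116  1.08798952] (4,) [-0.041  0.038  0.715 -0.697] [[456.54761371   0.         320.23582379]
 [  0.         456.54761371 238.51571933]
 [  0.           0.           1.        ]] ['img', 'depth', 'camera_matrix', 'xyz', 'rotation']
{'time': 0.1, 'qpos': array([-1.27496964e+00,  2.87127471e-01,  1.57802113e+00, -2.03250885e-05,
        1.27859513e+00, -1.49993523e-01]), 'dq': array([-0.00069827,  0.00012352, -0.0046483 , -0.00162701,  0.00034144,
       -0.00027793]), 'joint_efforts': array([-1.42271216e-03, -4.07299018e+01, -2.93700296e+01, -2.33063729e-04,
        3.38110214e-03, -3.92770914e-06]), 'eef_pos': array([ 0.29091125, -0.60844134,  0.23005702]), 'tcp_rot': array([ 9.75257034e-01,  2.21071395e-01, -8.80579548e-05, -1.07197277e-03]), 'contact_force': array([-0.02505202, -0.18730551,  0.39911895]), 'wrist_torque': array([-0.01657557,  0.03276035, -0.02447758]), 'finger_force': 0.0, 'opening': 1.0009394950833748}
```

View pics/side0.png

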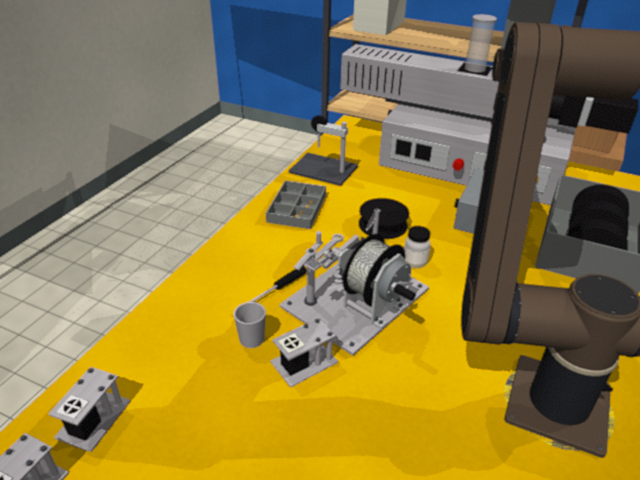

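View pics/top0.png

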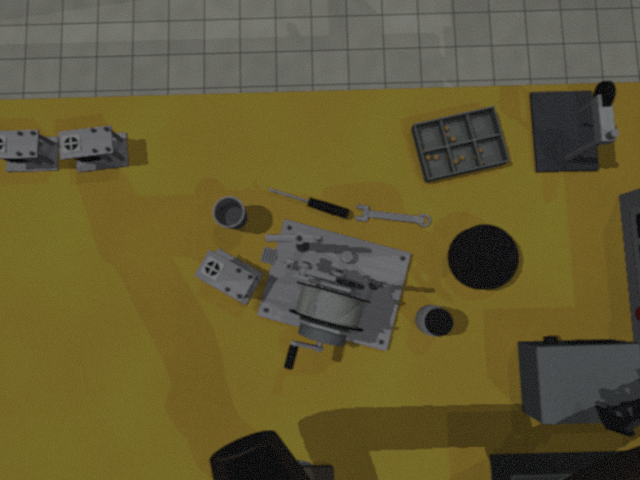

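The stand is in the middle of the top view, with plate corners near (287,222), (411,252), (388,349) and (259,318). The thumb pad is near (269,256), the keeper near (290,239), and the cup, puller and jar are close by.

```bash
sed -i "s/R=np.array(c\['rotation'\]); /R=Rotation.from_quat(c['rotation']).as_matrix()/; 1i from scipy.spatial.transform import Rotation" h.py
python3 - <<'E'
from h import *
c=dict(np.load('/tmp/top.npz')); s=dict(np.load('/tmp/side.npz'))
a=cv2.resize(c['img'][205:375,190:450],None,fx=3,fy=3,interpolation=cv2.INTER_CUBIC)[:510,:780]
b=cv2.resize(s['img'][195:385,230:430],None,fx=3.1,fy=3.1,interpolation=cv2.INTER_CUBIC)
cv2.imwrite('pics/top1.png',cv2.convertScaleAbs(a,alpha=1.5)[:,:,::-1]); cv2.imwrite('pics/side1.png',b[:,:,::-1])
P=cloud(c)
for u,v in [(287,224),(409,253),(386,346),(262,317)]: print('corner',u,v,np.round(P[v,u],4))
for u,v in [(269,256),(290,239),(303,245),(270,239),(200,300)]: print(u,v,np.round(P[v,u],4))
# plate mask, min area rect
z=P[:,:,2]; m=((z>.003)&(z<.03)).astype(np.uint8); 
from numpy import nan_to_num
m[:215]=0;m[355:]=0;m[:,:255]=0;m[:,415:]=0
q=P[m>0][:,:2]; print(len(q),np.median(P[m>0][:,2]),cv2.minAreaRect((q*1000).astype(np.float32)))
Q=cloud(s); S=Q.reshape(-1,3)
for n,X in(('top',P),('side',Q)):
    k=X.reshape(-1,3); k=k[(k[:,2]>.215)&(k[:,0]>.35)&(k[:,0]<.75)&(abs(k[:,1]+.05)<.2)]; print(n,len(k),np.round(k[:12],3).tolist())
E
```

```text
corner 287 224 [ 0.6479 -0.0024  0.019 ]
corner 409 253 [ 0.5717 -0.2873  0.019 ]
corner 386 346 [ 0.3589 -0.225   0.0155]
corner 262 317 [ 0.4311  0.0619 -0.0012]
269 256 [0.5601 0.0214 0.191 ]
290 239 [ 0.5948 -0.0193  0.1723]
303 245 [ 0.5879 -0.0429  0.1112]
270 239 [0.5957 0.021  0.1731]
200 300 [0.4746 0.2074 0.0022]
10086 0.016316849084303642 ((505.62017822265625, -111.29025268554688), (381.7440185546875, 327.2811584472656), 88.5500717163086)
top 31 [[0.505, -0.199, 0.22], [0.505, -0.201, 0.221], [0.505, -0.203, 0.222], [0.503, -0.197, 0.219], [0.503, -0.199, 0.221], [0.503, -0.201, 0.221], [0.503, -0.203, 0.218], [0.503, -0.204, 0.221], [0.501, -0.197, 0.219], [0.501, -0.199, 0.22], [0.501, -0.201, 0.221], [0.501, -0.202, 0.223]]
side 16 [[0.502, -0.203, 0.221], [0.501, -0.207, 0.219], [0.506, -0.2, 0.218], [0.504, -0.203, 0.217], [0.501, -0.2, 0.22], [0.499, -0.202, 0.219], [0.506, -0.199, 0.216], [0.503, -0.2, 0.216], [0.5, -0.198, 0.219], [0.498, -0.2, 0.217], [0.496, -0.2, 0.218], [0.502, -0.196, 0.216]]
```

View pics/top1.png

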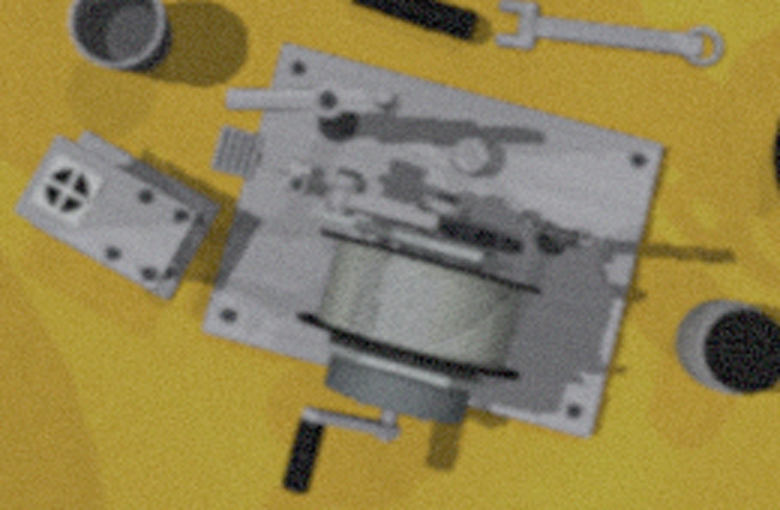

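View pics/side1.png

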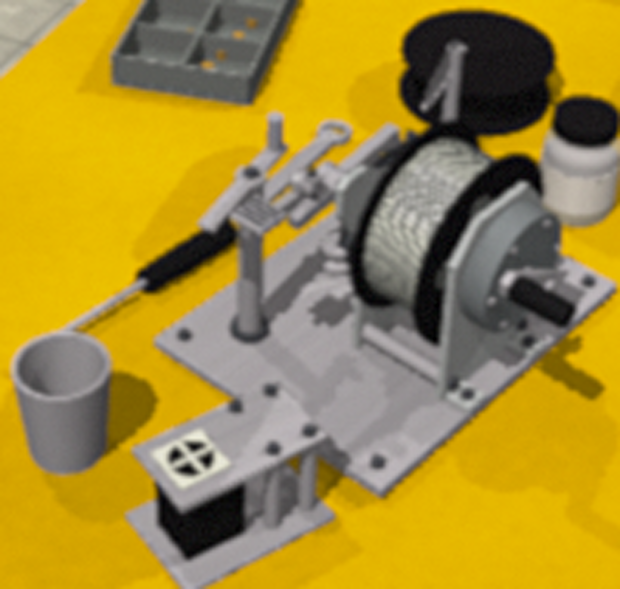

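The top crop shows the pad at (237,152), the keeper bar from (228,98) to the peg at (385,98) and its pivot at (327,100). The side crop shows the peg standing at (275,130), so the keeper is open.

```bash
cat >> h.py <<'E'
def ray(c,u,v,z):
    a=world(c,np.array([float(u)]),np.array([float(v)]),np.array([1.]))[0]; o=np.array(c['xyz']); d=a-o
    return o+d*(z-o[2])/d[2]
E
python3 - <<'E'
from h import *
c=dict(np.load('/tmp/top.npz')); s=dict(np.load('/tmp/side.npz'))
f=lambda a,b,z: ray(c,190+a/3,205+b/3,z)
C=[f(285,43,.012),f(665,147,.012),f(590,437,.012),f(203,330,.012)]
C=np.array(C); print(np.round(C,4)); L=[np.linalg.norm(C[i]-C[(i+1)%4]) for i in range(4)]; print('sides',np.round(L,4))
yv=(C[0]-C[1]+C[3]-C[2])[:2]; xv=(C[0]-C[3]+C[1]-C[2])[:2]
print(np.degrees([np.arctan2(-yv[0],yv[1]),np.arctan2(xv[1],xv[0])])); th=np.mean([np.arctan2(-yv[0],yv[1]),np.arctan2(xv[1],xv[0])])
ctr=C.mean(0)[:2]; print('centre',ctr)
R=np.array([[np.cos(th),-np.sin(th)],[np.sin(th),np.cos(th)]])
piv=f(327,100,.175)[:2]; o=piv-R@[.072,.096]; print('piv',piv,'origin from piv',o)
T=lambda p:(R.T@(np.array(p)[...,:2].T-o[:,None] if np.ndim(p)>1 else R.T@(np.array(p)[:2]-o)))
T=lambda p:(np.atleast_2d(p)[:,:2]-o)@R
print('pad',T(f(237,152,.192)),'peg',T(f(385,98,.203)),'tail',T(f(228,98,.173)),'pointer',T([.503,-.201]),'centre',T(ctr))
np.savez('/tmp/st.npz',o=o,th=th)
P=cloud(c).reshape(-1,3); q=T(P)*1000; z=P[:,2]*1000
m=(abs(q[:,0]-15)<25)&(q[:,1]>-110)&(q[:,1]<160)&(z>30)
for y in range(-110,165,8):
  print(y,[ (lambda k: int(np.nanmax(k)) if k.size else -1)(z[m&(q[:,1]>=y)&(q[:,1]<y+8)&(abs(q[:,0]-x)<3)]) for x in range(-9,40,6)])
E
```

```text
[[ 0.6603  0.0027  0.012 ]
 [ 0.5697 -0.2948  0.012 ]
 [ 0.3479 -0.2266  0.012 ]
 [ 0.4367  0.0702  0.012 ]]
sides [0.3111 0.2321 0.3098 0.2336]
[-16.79846055 -16.95775221]
centre [ 0.50361284 -0.11211199]
piv [ 0.59534089 -0.0376573 ] origin from piv [ 0.49857001 -0.10861783]
pad [[0.02170189 0.14228632]] peg [[0.08062134 0.05774983]] tail [[0.05582749 0.1607576 ]] pointer [[ 0.03106109 -0.08711658]] centre [[ 0.00584009 -0.00187952]]
-110 [-1, -1, -1, -1, -1, -1, -1, -1, -1]
-102 [-1, -1, -1, -1, -1, -1, 216, 211, -1]
-94 [-1, -1, -1, -1, -1, 222, 223, 221, -1]
-86 [-1, -1, -1, -1, -1, 201, 221, 220, -1]
-78 [140, -1, -1, -1, -1, -1, 193, 211, -1]
-70 [-1, -1, -1, -1, -1, -1, 187, 199, -1]
-62 [-1, 151, -1, 140, 143, 94, 183, 191, -1]
-54 [39, 161, 160, 165, 140, 100, 182, -1, -1]
-46 [40, 169, 168, 167, 167, 107, -1, -1, -1]
-38 [34, 180, 173, 167, 169, 112, -1, -1, -1]
-30 [105, 181, 178, 181, 180, 118, -1, -1, -1]
-22 [-1, 178, 179, 183, 185, 132, 132, -1, -1]
-14 [-1, 180, 179, 179, 177, 163, 143, 129, -1]
-6 [132, 179, 179, 182, 191, 167, 145, 134, -1]
2 [131, 179, 181, 201, 2
[... 229 characters left out ...]
-1, -1, -1, -1]
50 [32, 200, 197, 195, 196, 186, 186, -1, -1]
58 [-1, 202, 199, 194, 194, 193, 193, 188, -1]
66 [-1, 200, 200, 196, 196, 194, 195, 188, -1]
74 [-1, 203, 197, 191, 192, 193, 190, -1, -1]
82 [-1, 194, 194, 187, 186, 191, 190, -1, -1]
90 [-1, -1, -1, 209, 209, 206, 202, -1, -1]
98 [-1, -1, -1, 211, 212, 204, 203, -1, -1]
106 [-1, -1, -1, 183, 183, 190, 188, -1, -1]
114 [-1, -1, -1, 182, 182, 190, 189, -1, -1]
122 [-1, -1, -1, 188, 191, 195, 194, 190, -1]
130 [-1, -1, -1, 194, 196, 194, 196, 195, 193]
138 [-1, -1, -1, 195, 195, 195, 196, 195, 194]
146 [-1, -1, -1, 194, 195, 195, 195, 195, 192]
154 [-1, -1, -1, 192, 193, 193, 193, 193, 191]
162 [-1, -1, -1, -1, -1, -1, -1, -1, -1]
```

```bash
python3 -m pendant '[{"dz":-4},{"dz":-7},{"dx":51.5,"dy":-45.3,"dz":-6,"twist":-47.6},{"dx":51.5,"dy":-45.3,"dz":-6,"twist":-47.6},{"dx":51.5,"dy":-45.3,"dz":-6,"twist":-47.6},{"dx":51.5,"dy":-45.3,"dz":-6,"twist":-47.6},{"dx":51.5,"dy":-45.3,"dz":-6,"twist":-47.6},{"dx":51.5,"dy":-45.3,"dz":-6,"twist":-47.6},{"dx":51.5,"dy":-45.3,"dz":-6,"twist":-47.6},{"dx":51.5,"dy":-45.3,"dz":-6,"twist":-47.6}]' 0 40
python3 - <<'E'
from h import *
s=ctrl.get_state(); st=np.load('/tmp/st.npz'); th=float(st['th']); R=np.array([[np.cos(th),-np.sin(th)],[np.sin(th),np.cos(th)]])
print(s['time'],s['eef_pos'],s['opening']); M=Rotation.from_quat(s['tcp_rot']).as_matrix(); print(np.round(M,3))
t=st['o']+R@[.022,.143]; d=np.array([*t,.215])-s['eef_pos']; print('target',t,'delta tool cm',np.round(M.T@d*100,2)); print('yaw x',np.degrees(np.arctan2(M[1,0],M[0,0])),'want',90+np.degrees(th))
E
```

```text
0.1 [ 0.29091125 -0.60844134  0.23005702] 1.0009394950833748
[[ 0.902  0.431 -0.001]
 [ 0.431 -0.902  0.002]
 [ 0.    -0.002 -1.   ]]
target [0.56114048 0.02183498] delta tool cm [ 51.56 -45.21   1.62]
yaw x 25.543934521343726 want 73.12189362164376$[0]: bad value
```

```bash
python3 -m pendant '[{"dx":0,"dy":0,"dz":-4,"twist":0},{"dx":5,"dy":-4,"dz":-7,"twist":-5}]' 0 40; echo; python3 -m pendant --help | head -20
```

```text
time: 0.35
eef_pos: [0.3144, -0.5597, 0.2982]
tcp_rot: [0.965, 0.262, -0.0, 0.0]
contact_force: [1.3, 1.3, 0.6]
opening: 0.604
finger_force: 0.0
invalid input: not JSON, or not a number
```

```bash
python3 -m pendant '[{"dx":5,"dy":-3.7,"dz":0,"twist":-8},{"dx":10,"dy":-7.4,"dz":0,"twist":-16},{"dx":15,"dy":-11.1,"dz":0,"twist":-24},{"dx":20,"dy":-14.8,"dz":0,"twist":-32},{"dx":25,"dy":-18.5,"dz":0,"twist":-40},{"dx":30,"dy":-22.2,"dz":0,"twist":-42.6},{"dx":35,"dy":-25.9,"dz":0,"twist":-42.6},{"dx":40,"dy":-29.6,"dz":0,"twist":-42.6},{"dx":45,"dy":-33.3,"dz":0,"twist":-42.6},{"dx":50,"dy":-37,"dz":0,"twist":-42.6}]' 0 40
cat > m.py <<'E'
from h import *
import sys
st=np.load('/tmp/st.npz'); th=float(st['th']); R=np.array([[np.cos(th),-np.sin(th)],[np.sin(th),np.cos(th)]]); o=st['o']
def delta(x,y,z):
    s=ctrl.get_state(); M=Rotation.from_quat(s['tcp_rot']).as_matrix(); t=o+R@[x,y]; d=np.array([*t,z])-s['eef_pos']
    print('t',s['time'],'stand mm',np.round((s['eef_pos'][:2]-o)@R*1000,1),'z',s['eef_pos'][2],'delta cm',np.round(M.T@d*100,2),'twist',round(np.degrees(np.arctan2(M[1,0],M[0,0]))-90-np.degrees(th),2),'F',np.round(s['contact_force'],2))
def index():
    c=cap('top'); P=cloud(c).reshape(-1,3); q=(P[:,:2]-o)@R*1000; z=P[:,2]*1000
    for x in (18,21,24): print(x,[(y,(lambda k:int(np.median(k)) if k.size else -1)(z[(abs(q[:,0]-x)<2)&(q[:,1]>=y)&(q[:,1]<y+6)&(z>30)])) for y in range(-78,10,6)])
    return c
E
python3 -c "
from m import *
delta(.022,.143,.2); c=index(); cv2.imwrite('pics/top2.png',cv2.convertScaleAbs(cv2.resize(c['img'][205:375,190:450],None,fx=3,fy=3),alpha=1.5)[:,:,::-1])"
```

```text
time: 1.6
eef_pos: [0.5585, 0.0168, 0.2975]
tcp_rot: [0.803, 0.596, -0.0, -0.0]
contact_force: [0.2, -0.7, 0.3]
opening: -0.0
finger_force: 0.0
t 1.6 stand mm [ 21.  137.4] z 0.2974840724076073 delta cm [0.56 0.11 9.75] twist 0.03 F [ 0.19 -0.71  0.29]
18 [(-78, -1), (-72, -1), (-66, -1), (-60, 124), (-54, 154), (-48, 150), (-42, 159), (-36, 176), (-30, 173), (-24, 173), (-18, 175), (-12, 160), (-6, 184), (0, 188), (6, 179)]
21 [(-78, -1), (-72, 107), (-66, 112), (-60, 112), (-54, 116), (-48, 118), (-42, 116), (-36, 117), (-30, 123), (-24, 126), (-18, 130), (-12, 139), (-6, 142), (0, 141), (6, 141)]
24 [(-78, -1), (-72, 107), (-66, 114), (-60, 115), (-54, 116), (-48, 119), (-42, 118), (-36, 122), (-30, 125), (-24, 126), (-18, 132), (-12, 139), (-6, 142), (0, 141), (6, 139)]
```

View pics/top2.png

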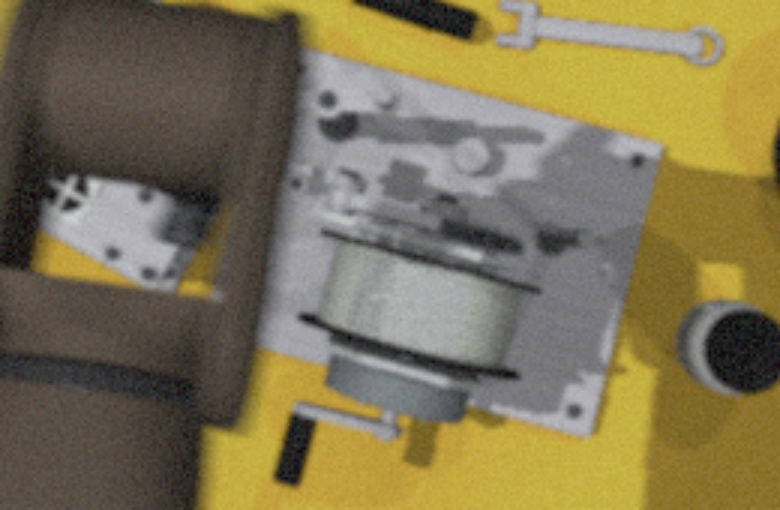

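The index arm is visible. Its slope puts the drum just above 1.047, two teeth from the pointer. Next I'll go down to just above the pad.

```bash
cat >> m.py <<'E'
def theta():
    c=cap('top'); P=cloud(c).reshape(-1,3); q=(P[:,:2]-o)@R*1000; z=P[:,2]*1000; g=[]
    k=(q[:,0]>19)&(q[:,0]<26)&(q[:,1]>-70)&(q[:,1]<-22)&(z>50)&(z<185)
    y,zz=q[k,1],z[k]; f=np.polyfit(y,zz,1)
    for _ in range(6):
        r=abs(zz-np.polyval(f,y)); kk=r<max(4,np.median(r)*2); f=np.polyfit(y[kk],zz[kk],1)
    print('t',ctrl.get_state()['time'],'theta',round(np.radians(45)+np.arctan(f[0]),3),'n',k.sum(),'res',round(float(np.median(r)),1)); return c
E
python3 -m pendant '[{"dx":0,"dy":0,"dz":4,"twist":0},{"dx":0,"dy":0,"dz":7,"twist":0},{"dx":0,"dy":0,"dz":9,"twist":0},{"dx":0,"dy":0,"dz":9.5,"twist":0},{"dx":0,"dy":0,"dz":9.5,"twist":0},{"dx":0,"dy":0,"dz":9.5,"twist":0}]'
python3 -c "
from m import *
theta();delta(.022,.143,.2)"
```

```text
time: 2.4
eef_pos: [0.5592, 0.0144, 0.2045]
tcp_rot: [0.803, 0.596, 0.001, 0.001]
contact_force: [-0.3, -0.4, 1.0]
opening: -0.003
finger_force: 0.0
t 2.45 theta 1.131 n 46 res 1.1
t 2.45 stand mm [ 22.2 135.4] z 0.20443119012524621 delta cm [ 0.76 -0.02  0.44] twist 0.01 F [-0.56 -0.2  -0.06]
```

```bash
python3 -m pendant '[{"dx":0.75,"dy":0,"dz":0.3,"twist":0},{"dx":0.75,"dy":0,"dz":0.9,"twist":0},{"dx":0.75,"dy":0,"dz":1.2,"twist":0},{"dx":0.75,"dy":0,"dz":1.4,"twist":0},{"dx":0.75,"dy":0,"dz":1.4,"twist":0}]'
```

```text
time: 3.08
eef_pos: [0.5604, 0.0219, 0.1888]
tcp_rot: [0.803, 0.596, -0.0, -0.0]
contact_force: [0.1, 0.4, 0.9]
opening: 0.001
finger_force: 0.5
```

```bash
python3 -m pendant '[{"dx":0,"dy":0,"dz":0.1,"twist":0},{"dx":0,"dy":0,"dz":0.2,"twist":0},{"dx":0,"dy":0,"dz":0.2,"twist":0}]'
```

```text
time: 3.45
eef_pos: [0.5606, 0.0219, 0.1876]
tcp_rot: [0.803, 0.596, 0.0, 0.0]
contact_force: [-2.2, 1.0, 4.1]
opening: -0.001
finger_force: 2.2
```

```bash
python3 -m pendant '[{"dx":0,"dy":0,"dz":0.1,"twist":0},{"dx":0,"dy":0,"dz":0.2,"twist":0},{"dx":0,"dy":0,"dz":0.3,"twist":0},{"dx":0,"dy":0,"dz":0.3,"twist":0}]'
```

```text
time: 3.95
eef_pos: [0.5607, 0.0221, 0.1852]
tcp_rot: [0.803, 0.596, 0.0, 0.0]
contact_force: [-2.5, 2.0, 6.5]
opening: -0.004
finger_force: 3.8
```

```bash
python3 -m pendant '[{"dx":0,"dy":0,"dz":0.1,"twist":0},{"dx":0,"dy":0,"dz":0.2,"twist":0},{"dx":0,"dy":0,"dz":0.2,"twist":0}]'; python3 -c "
from m import *
theta()"
```

```text
time: 4.32
eef_pos: [0.5608, 0.0222, 0.1833]
tcp_rot: [0.803, 0.596, 0.001, -0.0]
contact_force: [-3.3, 1.9, 7.8]
opening: 0.002
finger_force: 3.8
t 4.375 theta 1.126 n 46 res 1.6
```

```bash
python3 -m pendant '[{"dx":0,"dy":0,"dz":0.1,"twist":0},{"dx":0,"dy":0,"dz":0.2,"twist":0},{"dx":0,"dy":0,"dz":0.2,"twist":0}]'; python3 -c "
from m import *
theta()"
```

```text
time: 4.75
eef_pos: [0.5608, 0.0223, 0.1812]
tcp_rot: [0.803, 0.596, 0.001, -0.0]
contact_force: [-3.0, 2.7, 6.4]
opening: 0.006
finger_force: 3.7
t 4.8 theta 1.151 n 46 res 1.5
```

```bash
python3 -m pendant '[{"dx":0,"dy":0,"dz":0.1,"twist":0},{"dx":0,"dy":0,"dz":0.1,"twist":0}]'; python3 -c "
from m import *
theta()"
```

```text
time: 5.05
eef_pos: [0.5608, 0.0223, 0.1802]
tcp_rot: [0.803, 0.596, 0.001, -0.0]
contact_force: [-3.3, 3.1, 7.5]
opening: 0.001
finger_force: 3.6
t 5.1 theta 1.109 n 46 res 1.6
```

```bash
python3 -m pendant '[{"dx":0,"dy":0,"dz":0.05,"twist":0},{"dx":0,"dy":0,"dz":0.1,"twist":0}]'; python3 -c "
from m import *
theta()"
```

```text
time: 5.35
eef_pos: [0.5608, 0.0223, 0.1793]
tcp_rot: [0.803, 0.596, 0.001, -0.0]
contact_force: [-2.1, 2.4, 7.8]
opening: -0.004
finger_force: 3.8
t 5.4 theta 1.16 n 46 res 1.1
```

```bash
python3 -m pendant '[{"dx":0,"dy":0,"dz":0.05,"twist":0},{"dx":0,"dy":0,"dz":0.1,"twist":0}]'; python3 -c "
from m import *
theta()"
```

```text
time: 5.65
eef_pos: [0.5608, 0.0222, 0.1776]
tcp_rot: [0.803, 0.596, 0.001, 0.0]
contact_force: [-1.0, 1.4, 5.3]
opening: 0.002
finger_force: 3.0
t 5.7 theta 1.101 n 44 res 1.6
```

```bash
python3 -m pendant '[{"dx":0,"dy":0,"dz":0.05,"twist":0},{"dx":0,"dy":0,"dz":0.1,"twist":0}]'; python3 -c "
from m import *
theta()"
```

```text
time: 5.95
eef_pos: [0.5609, 0.0222, 0.1772]
tcp_rot: [0.803, 0.596, 0.001, 0.0]
contact_force: [-2.5, 2.3, 8.6]
opening: 0.001
finger_force: 4.4
t 6.0 theta 0.974 n 49 res 1.3
```

```bash
python3 -m pendant '[{"dx":0,"dy":0,"dz":-0.03,"twist":0},{"dx":0,"dy":0,"dz":-0.03,"twist":0},{"dx":0,"dy":0,"dz":-0.03,"twist":0},{"dx":0,"dy":0,"dz":-0.03,"twist":0},{"dx":0,"dy":0,"dz":-0.03,"twist":0}]'; python3 -c "
from m import *
theta(); index()"
```

```text
time: 6.62
eef_pos: [0.5609, 0.0222, 0.1773]
tcp_rot: [0.803, 0.596, 0.001, 0.0]
contact_force: [-1.6, 2.1, 7.2]
opening: 0.004
finger_force: 3.8
t 6.675 theta 0.689 n 49 res 1.4
18 [(-78, -1), (-72, -1), (-66, -1), (-60, 124), (-54, 150), (-48, 145), (-42, 165), (-36, 173), (-30, 169), (-24, 174), (-18, 176), (-12, 162), (-6, 174), (0, 195), (6, 199)]
21 [(-78, -1), (-72, 138), (-66, 139), (-60, 140), (-54, 139), (-48, 139), (-42, 138), (-36, 134), (-30, 137), (-24, 135), (-18, 132), (-12, 139), (-6, 141), (0, 141), (6, 139)]
24 [(-78, -1), (-72, 136), (-66, 139), (-60, 140), (-54, 137), (-48, 139), (-42, 135), (-36, 136), (-30, 137), (-24, 136), (-18, 134), (-12, 140), (-6, 142), (0, 141), (6, 139)]
```

```bash
python3 -m pendant '[{"dx":0,"dy":0,"dz":0,"twist":0},{"dx":0,"dy":0,"dz":0,"twist":0},{"dx":0,"dy":0,"dz":0,"twist":0},{"dx":0,"dy":0,"dz":0,"twist":0}]'; python3 -c "
from m import *
theta()"
```

```text
time: 7.22
eef_pos: [0.5609, 0.0222, 0.1774]
tcp_rot: [0.803, 0.596, 0.001, 0.0]
contact_force: [-2.2, 2.3, 8.7]
opening: -0.0
finger_force: 3.8
t 7.275 theta 0.519 n 47 res 1.9
```

```bash
python3 -m pendant '[{"dx":0,"dy":0,"dz":0,"twist":0},{"dx":0,"dy":0,"dz":-2.5,"twist":0},{"dx":0,"dy":0,"dz":-5,"twist":0},{"dx":0,"dy":0,"dz":-8,"twist":0},{"dx":0,"dy":0,"dz":-8,"twist":0},{"dx":0,"dy":0,"dz":-8,"twist":0}]'; python3 -c "
from m import *
theta();delta(.052,.04,.225)"
```

```text
time: 8.02
eef_pos: [0.5599, 0.0217, 0.2544]
tcp_rot: [0.803, 0.596, -0.001, -0.001]
contact_force: [0.3, 1.6, -0.3]
opening: 0.001
finger_force: 0.0
t 8.075 theta 0.259 n 40 res 1.2
t 8.075 stand mm [ 20.5 142.6] z 0.2538950101561321 delta cm [-10.25   3.15   2.89] twist 0.02 F [ 0.81 -0.5  -0.27]
```

```bash
python3 -m pendant '[{"dx":-3,"dy":1.5,"dz":0,"twist":10},{"dx":-6,"dy":3,"dz":0,"twist":20},{"dx":-9,"dy":4,"dz":0,"twist":30},{"dx":-10.3,"dy":4.4,"dz":0,"twist":38},{"dx":-10.3,"dy":4.4,"dz":0,"twist":38},{"dx":-10.3,"dy":4.4,"dz":0,"twist":38},{"dx":-10.3,"dy":4.4,"dz":0,"twist":38}]'; python3 -c "
from m import *
c=theta();delta(.066,.040,.184); s=cap('side')
a=cv2.resize(c['img'][205:375,190:450],None,fx=2,fy=2); b=cv2.resize(s['img'][195:365,230:430],None,fx=2,fy=2)
im=np.hstack([a[:,100:],b]);cv2.imwrite('pics/both.png',cv2.convertScaleAbs(im,alpha=1.3)[:,:,::-1]); print(im.shape)"
```

```text
time: 8.95
eef_pos: [0.5726, -0.0887, 0.2557]
tcp_rot: [0.953, 0.303, -0.0, -0.0]
contact_force: [0.9, 0.0, -0.4]
opening: 0.001
finger_force: 0.0
t 9.0 theta 0.404 n 12 res 1.1
t 9.0 stand mm [65.1 40.6] z 0.25591652774583656 delta cm [0.01 0.11 7.19] twist -37.87 F [ 0.07 -0.04 -0.31]
(340, 820, 3)
```

View pics/both.png

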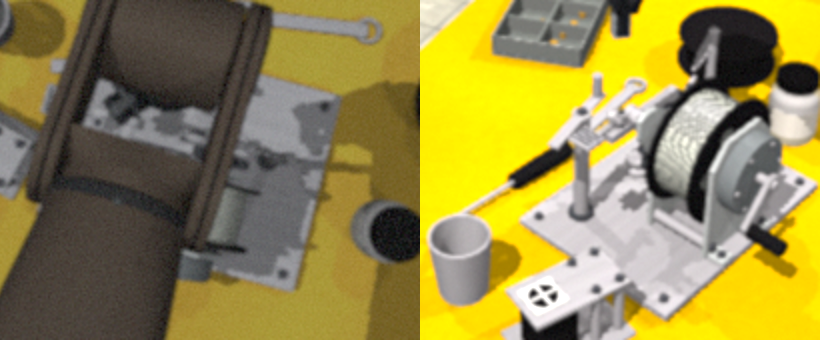

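The side view shows the gripper clear of the stand and the crank turned back. The arm now hides the index arm in the top view, but its last reading was already well below 0.52 and falling to 0. Next I'll go down beside the peg.

```bash
python3 -m pendant '[{"dx":0,"dy":0,"dz":2.5,"twist":0},{"dx":0,"dy":0,"dz":5,"twist":0},{"dx":0,"dy":0,"dz":6.5,"twist":0},{"dx":0,"dy":0,"dz":7.2,"twist":0},{"dx":0,"dy":0,"dz":7.2,"twist":0},{"dx":0,"dy":0,"dz":7.2,"twist":0}]'; python3 -c "
from m import *
delta(.0995,.0826,.184)"
```

```text
time: 9.8
eef_pos: [0.5734, -0.0896, 0.1853]
tcp_rot: [0.953, 0.302, 0.001, 0.001]
contact_force: [-0.1, 0.3, -0.1]
opening: 0.001
finger_force: 0.0
t 9.8 stand mm [66.1 39.9] z 0.18531433899910274 delta cm [5.43 0.01 0.14] twist -37.97 F [-0.07  0.28 -0.12]
```

```bash
python3 -m pendant '[{"dx":0.4,"dy":0,"dz":0,"twist":0},{"dx":0.8,"dy":0,"dz":0,"twist":0},{"dx":1.2,"dy":0,"dz":0,"twist":0},{"dx":1.6,"dy":0,"dz":0,"twist":0},{"dx":2.0,"dy":0,"dz":0,"twist":0},{"dx":2.4,"dy":0,"dz":0,"twist":0},{"dx":2.8,"dy":0,"dz":0,"twist":0},{"dx":3.2,"dy":0,"dz":0,"twist":0}]'
```

```text
time: 10.8
eef_pos: [0.599, -0.0705, 0.1839]
tcp_rot: [0.953, 0.302, -0.0, -0.0]
contact_force: [-1.0, -1.2, -0.2]
opening: -0.005
finger_force: 0.7
```

```bash
python3 -m pendant '[{"dx":0.4,"dy":0,"dz":0,"twist":0},{"dx":0.8,"dy":0,"dz":0,"twist":0},{"dx":1.2,"dy":0,"dz":0,"twist":0},{"dx":1.5,"dy":0,"dz":0,"twist":0},{"dx":1.5,"dy":0,"dz":0,"twist":0}]';python3 -c "
from m import *
delta(.0995,.0826,.184); s=cap('side'); cv2.imwrite('pics/side3.png',cv2.resize(s['img'][205:305,270:390],None,fx=5,fy=5,interpolation=2)[:,:,::-1])"
```

```text
time: 11.42
eef_pos: [0.6115, -0.0621, 0.1841]
tcp_rot: [0.953, 0.302, 0.0, 0.0]
contact_force: [-0.4, -0.5, -0.5]
opening: -0.0
finger_force: 0.2
t 11.425 stand mm [94.6 77.3] z 0.18409708912277647 delta cm [0.72 0.06 0.01] twist -37.96 F [-0.42 -0.48 -0.53]
```

View pics/side3.png

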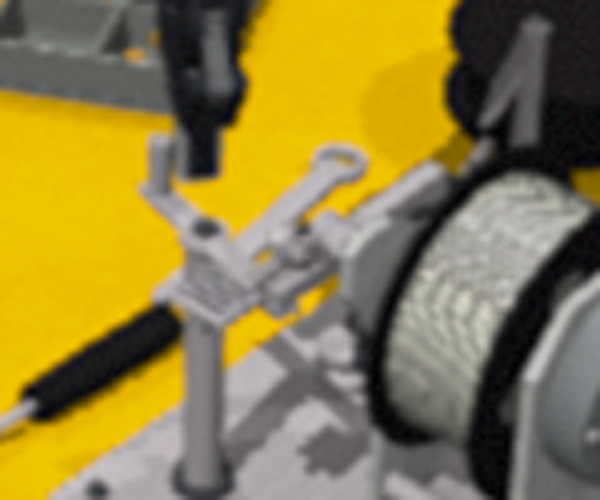

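The fingers are at (200,160) behind the peg at (160,150), and the keeper bar is swinging in. The index arm shows beside the pointer at about (485,150). I'll push on gently to the stop.

```bash
python3 -m pendant '[{"dx":0.2,"dy":0,"dz":0,"twist":0},{"dx":0.4,"dy":0,"dz":0,"twist":0},{"dx":0.6,"dy":0,"dz":0,"twist":0},{"dx":0.6,"dy":0,"dz":0,"twist":0}]'
```

```text
time: 11.98
eef_pos: [0.6161, -0.0589, 0.184]
tcp_rot: [0.953, 0.302, 0.0, 0.0]
contact_force: [-1.3, -0.6, -0.5]
opening: -0.0
finger_force: 0.7
```

```bash
python3 -m pendant '[{"dx":0.1,"dy":0,"dz":0,"twist":0},{"dx":0.2,"dy":0,"dz":0,"twist":0},{"dx":0.2,"dy":0,"dz":0,"twist":0}]'; python3 -c "
from m import *
delta(.0995,.0826,.184)"
```

```text
time: 12.35
eef_pos: [0.6177, -0.0578, 0.184]
tcp_rot: [0.953, 0.302, -0.0, -0.0]
contact_force: [-2.8, -0.3, -0.5]
opening: 0.002
finger_force: 1.0
t 12.35 stand mm [99.2 83.2] z 0.1839816202038644 delta cm [-0.03  0.06 -0.  ] twist -37.98 F [-2.77 -0.27 -0.54]
```

```bash
python3 -m pendant '[{"dx":0.1,"dy":0,"dz":0,"twist":0},{"dx":0.2,"dy":0,"dz":0,"twist":0},{"dx":0.2,"dy":0,"dz":0,"twist":0}]'
```

```text
time: 12.72
eef_pos: [0.618, -0.0575, 0.184]
tcp_rot: [0.953, 0.302, -0.002, 0.0]
contact_force: [-6.4, -2.2, -0.4]
opening: 0.001
finger_force: 3.6
```

```bash
python3 -m pendant '[{"dx":0.1,"dy":0,"dz":0,"twist":0},{"dx":0.2,"dy":0,"dz":0,"twist":0},{"dx":0.2,"dy":0,"dz":0,"twist":0}]'; python3 -c "
from m import *
delta(.0995,.0826,.184)"
```

```text
time: 13.1
eef_pos: [0.6181, -0.0574, 0.1839]
tcp_rot: [0.953, 0.302, -0.005, 0.0]
contact_force: [-11.1, -5.2, 2.8]
opening: -0.001
finger_force: 6.3
t 13.1 stand mm [99.5 83.8] z 0.18391155351870725 delta cm [-0.09  0.07 -0.01] twist -37.94 F [-11.05  -5.22   2.82]
```

The keeper is hard against its stop at the expected place. I'll back off, lift and move clear to check.

```bash
python3 -m pendant '[{"dx":-0.5,"dy":0,"dz":0,"twist":0},{"dx":-2,"dy":0,"dz":0,"twist":0},{"dx":-2,"dy":0,"dz":-4,"twist":0},{"dx":-2,"dy":0,"dz":-10,"twist":0},{"dx":-6,"dy":-4,"dz":-12,"twist":0},{"dx":-9,"dy":-8,"dz":-14,"twist":0},{"dx":-12,"dy":-12,"dz":-14,"twist":0},{"dx":-16,"dy":-15,"dz":-14,"twist":0},{"dx":-20,"dy":-18,"dz":-14,"twist":0},{"dx":-24,"dy":-20,"dz":-14,"twist":0}]'; python3 -c "
from m import *
c=theta(); s=cap('side')
a=cv2.resize(c['img'][205:375,240:420],None,fx=2.2,fy=2.2); b=cv2.resize(s['img'][195:365,270:450],None,fx=2.2,fy=2.2)
im=np.hstack([a,b]);cv2.imwrite('pics/both2.png',cv2.convertScaleAbs(im,alpha=1.3)[:,:,::-1]); print(im.shape)"
```

```text
time: 14.35
eef_pos: [0.3083, -0.0298, 0.3245]
tcp_rot: [0.953, 0.303, 0.001, 0.001]
contact_force: [-0.5, -0.2, 1.4]
opening: 0.002
finger_force: 0.0
t 14.4 theta 0.103 n 33 res 1.1
(374, 792, 3)
```

View pics/both2.png

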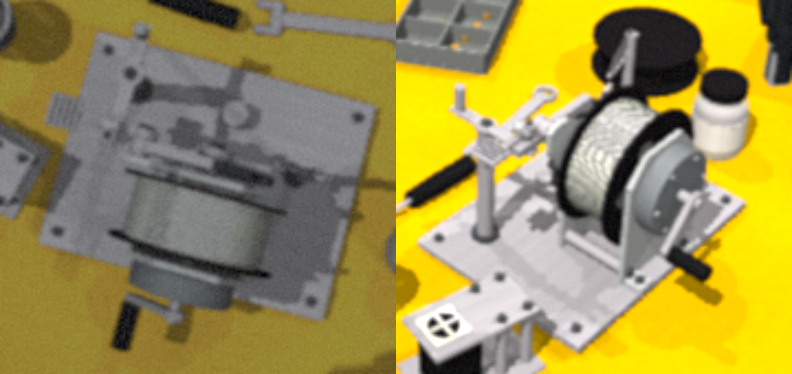

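The keeper lies along the stand's x under the tail, with the peg at (140,30) and the bar running down to (105,130). The index arm reads about 0 at the pointer once the reading bias is taken off, and the bystanders look undisturbed.

```bash
python3 -m pendant '[{"dx":0,"dy":0,"dz":0,"twist":0},{"dx":0,"dy":0,"dz":0,"twist":0},{"dx":0,"dy":0,"dz":0,"twist":0},{"dx":0,"dy":0,"dz":0,"twist":0}]'; python3 -c "
from m import *
theta(); print(ctrl.sign_off())"
```

```text
time: 14.95
eef_pos: [0.31, -0.03, 0.3239]
tcp_rot: [0.953, 0.302, -0.0, -0.0]
contact_force: [-0.6, -0.1, -0.2]
opening: 0.003
finger_force: 0.0
t 15.0 theta 0.159 n 33 res 1.3
the job is handed in; nothing more can be done
None
```

I've handed the job in at 15 s: the drum ran back two teeth and caught with its index arm at the pointer (camera reading 0.10–0.16 rad, about 0 after its roughly 0.08 rad bias), the keeper is shut to its stop under the tail, and readings on the pad stayed under 10 N.

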